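# Mesh the finned cold block with the sloped cooling station

### The arm

A 7-joint arm with a two-finger parallel gripper is mounted at the origin on a cart in front of the work surface, level with it; the furniture and walls round the work are solid. World frame = base frame: x ahead of the robot, y to its left, z up, the work surface at z = 0. Lengths are in m, angles in degrees, forces in N, time in s.
With the tool pointing down it reaches from about 0.425 to 0.875 m from the base axis. Payload 4.7 kg.
Tool frame: the origin (TCP) lies midway between the tips of the shut fingers; the grasp point (between the pads) lies robot.tcp_to_grasp behind it (robot.tcp_to_grasp is the distance from the TCP to the grasp point, in m); z points along the fingers, y is the line along which they close (so a half turn about z gives the same grasp; the last joint's range is limited). The gripper opens to 87 mm and grips with 3 to 60 N. Pads are 19 mm wide; open, the fingers measure 117 mm over their backs; the gripper's body (75 mm by 190 mm) begins 51 mm behind the grasp point.
Start: joints at [75.808, 18.392, -4.016, 83.108, 1.295, 78.541, -3.26], TCP at [0.168, -0.628, 0.223] pointing down, gripper open.
Joint ranges: [-163.93, 163.93], [-17.29, 119.83], [-79.2, 71.16], [3.27, 140.29], [-89.18, 269.18], [5.43, 117.66], [-154.24, 154.24]. Speed limits (degrees/s): [147.25, 147.25, 180, 180, 180, 180, 180].

### API

Orientations are given as a 3x3 rotation matrix whose columns are the frame's x, y, z axes.
In Python, from plant import robot gives the robot as it stands.
- The arm moves only by the tool send_rows, never from a script. Its argument "commands" is one flat list of numbers, 7 for each row, row after row: the turn, a rotation vector about the tool's x, y, z in units of 8 degrees (1.0 is 8 degrees), then the shift along the tool's x, y, z in units of 40 mm (1.0 is 40 mm), then the closure in counts, from 0 (fully open) to 255 (shut). In form: [ax, ay, az, tx, ty, tz, jaw, ax, ay, az, tx, ty, tz, jaw, ...]. A call has 1 to 12 rows; each row is the pose to reach, as a shift and turn from the pose commanded when the call began, along the tool's axes at that moment; what a row does not reach only later rows make up. A row lasts 1/8 s, in which the tool goes at most 62.5 mm and 10.7 degrees, less where a joint would pass 70% of its speed; a pose out of reach is approached as far as the arm can. A call with a gripper value outside its range is refused whole. The fingers move at their own pace and stop on an object; "grip_force" is the grip in N (left out, the last holds). Time passes only in rows, so rows that repeat a pose let the fingers close. It gives the time, the measured TCP pose, the force, the opening and the grip force at its end, in the units of the state.
- robot.state(): the state, without advancing time (a new reading comes with each control period).
- robot.grab_frame(name): name is "scene" or "top"; returns the picture (420x560x3 uint8, red, green, blue); there is no depth.
- robot.camera_params(name): a dict with "fx", "fy", "cx", "cy" (pixels), "dist" ([k1, k2, p1, p2, k3] as OpenCV has them; the pictures are not rectified), "xyz" and "rotation" of the camera in the world. Camera axes: x right, y up, looking along -z (the intrinsics and any distortion apply to the point x, -y, -z); pixel columns grow to the right and rows downward; lengths in m; the calibration is good to about 2 mm. A picture is of the moment at which its call begins. camera_params takes no time and is no camera call.
- robot.job_done(): hands the job in; it is judged then, once.
The state is a dict: "time": time; "qpos": joint angles; "joint_vel": joint speeds; "effort": joint torques, N m; "tcp_pos": TCP position; "tool_rot": TCP orientation; "ft_force": force on the tool from outside, world axes, zero at the start; "torque": the same for the moment, N m; "gripper_width": finger opening in m; "grip_force": force on a finger pad.
Only numpy, scipy, OpenCV 4.12 (cv2) and the standard library are available. Lean on these libraries where they do the work, as an engineer would, in place of code of your own. Each camera call takes 0.05 s, during which the arm holds its last target. There are 200 camera calls.

### The job

The sloped cooling station still wears its orange transport comb: draw the comb straight out of the fins and stand it flat, fins down, in the white tray. Then mesh the blue-topped cold block with the station in its place, fins between fins, keeping hold of it until it is fully home, and let go. Do not push aside or tip the three vessels standing round the work (the taller graduated cylinder, red-capped bottle, white bottle).

Things in the scene. Friction and masses are not known exactly. Their poses are not given: they have to be found in the camera images.
- cooling_station: Fixed dark stand of the sloped finned face, base 120x108x8 mm. Origin: centre of underside on the worktop; z up, x level from the slope's low edge (robot side) to its high edge. A comb part fully home has its origin on the finned face's origin, axes along the face's (or half a turn about z), 2 mm play either side of each fin, 7 mm play along x, and may slide down against the lip.
- finned_face: Fixed aluminium face 108x98 mm, sloped 30 deg. Origin: centre of plate surface at the fin roots, 50 mm above worktop; x up the slope, z square out of it (leans 30 deg from vertical to the robot side). Seven fins along x, 92 mm long, 5 thick, 28 high, round-edged, at y 0, +-14, +-28, +-42 mm (9 mm gaps). Lip 18 mm high across the low end, inner side x = -47.5 mm; high end open.
- transport_comb: Loose transport comb, all orange, 0.15 kg, 75 mm tall; origin centre underside at fin tips, z up to the rib. Plate 80x75 mm (x,y), z 30-40. Six round-edged fins along x, 80 mm long, 5 thick, z 0-30, at y +-7, +-21, +-35 mm. Rib to grip on top: 60 long (x), 18 wide (y), z 40-75. Starts home in the finned face, anywhere in its play, no catch. Same either way round.
- cold_block: Loose cold block, blue plate, metal fins, black rib, 0.4 kg, 75 mm tall; origin centre underside at fin tips, z up to the rib. Plate 80x75 mm (x,y), z 30-40. Six round-edged fins along x, 80 mm long, 5 thick, z 0-30, at y +-7, +-21, +-35 mm. Rib to grip on top: 60 long (x), 22 wide (y), z 40-75. Starts on its fins on the worktop, any yaw. Fits either way round.
- parking_tray: Fixed shallow white tray, outside 150 x 130 x 22 mm, floor 10 mm thick, walls 4 mm, open above. Origin: centre of its underside; z up, x along its 150 mm side.
- tall_cylinder: Bystander: clear graduated cylinder, upright, foot 80 x 69 mm, 326 mm tall. Origin: centre of its underside, z up.
- red_cap_bottle: Bystander: white bottle with red cap, diameter 78 mm, 150 mm tall. Origin: centre of its underside, z up.
- white_bottle: Bystander: small white bottle, diameter 54 mm, 103 mm tall. Origin: centre of its underside, z up.
Things that resemble listed ones, but are neither listed nor needed, are in the scene too. What is shaped like the cold_block but purple is not meant. Of the things that look like the transport_comb, the larger one is meant.

How it is judged (in metres and radians):
On the way, in this order (a step that is already met when the one before it is completed fails the run):
1. the transport comb is drawn clear of the station's fins (distance between transport_comb and finned_face above 0.06 m), for 0.1 s.
2. the transport comb stands flat in the white tray, let go (x of transport_comb in the frame of parking_tray between -0.045 and 0.045 m and y of transport_comb in the frame of parking_tray between -0.04 and 0.04 m and z of transport_comb in the frame of parking_tray below 0.014 m and angle between transport_comb's own z axis and vertical below 0.1 rad and contact force between transport_comb and the fingers below 0.1 N and linear speed of transport_comb below 0.02 m/s), for 0.2 s.
3. the cold block is lowered home between the station's fins while still held (x of cold_block in the frame of finned_face between -0.012 and 0.012 m and y of cold_block in the frame of finned_face between -0.004 and 0.004 m and z of cold_block in the frame of finned_face between -0.003 and 0.006 m and angle between the z axis of cold_block and the z axis of finned_face, either way round below 0.06 rad and angle between the x axis of cold_block and the x axis of finned_face, either way round below 0.06 rad and contact force between cold_block and the fingers above 1 N), for 0.1 s.
At the end, for the whole second after the job is handed in: Cold block meshed, released, at rest: within 4 mm of home in depth (3 mm below), 4 mm across and 12 mm along the fins, axes within 0.06 rad. Comb released at rest in the tray: upright within 0.10 rad, underside under 14 mm above the tray's, centre within 45 mm (tray x) and 40 mm (tray y) (all of step 2 and x of cold_block in the frame of finned_face between -0.012 and 0.012 m and y of cold_block in the frame of finned_face between -0.004 and 0.004 m and z of cold_block in the frame of finned_face between -0.003 and 0.004 m and angle between the z axis of cold_block and the z axis of finned_face, either way round below 0.06 rad and angle between the x axis of cold_block and the x axis of finned_face, either way round below 0.06 rad and contact force between cold_block and the fingers below 0.1 N and linear speed of cold_block below 0.02 m/s); the robot touches nothing.
It fails at once if the tall cylinder is pushed more than 30 mm or tipped more than 0.3 rad (distance of tall_cylinder from where it was at the start of the episode above 0.03 m or angle between tall_cylinder's own z axis and vertical above 0.3 rad).
It fails at once if the red cap bottle is pushed more than 30 mm or tipped more than 0.3 rad (distance of red_cap_bottle from where it was at the start of the episode above 0.03 m or angle between red_cap_bottle's own z axis and vertical above 0.3 rad).
It fails at once if the white bottle is pushed more than 30 mm or tipped more than 0.3 rad (distance of white_bottle from where it was at the start of the episode above 0.03 m or angle between white_bottle's own z axis and vertical above 0.3 rad).
It also fails if it takes over 72 s, if anything falls off the work surface, if the arm or the gripper's body presses on something with over 40 N, if the wrist force passes 120 N, or if a joint passes its speed limit or range.

## Working session

There is one attempt and no reset: what is moved stays moved. The work goes in short steps, Python scripts to look and compute and a tool call to move; the robot and the scene stay as the last step left them, time stands still between calls to the robot, and variables do not carry over. Pictures are saved under pics/ and viewed, at most 10 in all, crops included, and the job is handed in when it is done.

Besides the shell and the picture viewer there is one more tool, called after ">>>" as name(argument=value, ...), one argument or row to a line, values as JSON. send_rows: Moves the arm, as the interface text tells. Its arguments: {"type":"object","properties":{"commands":{"type":"array"},"grip_force":{"type":"number"}},"required":["commands"]}

```bash
mkdir -p pics; ls; python3 - <<'E'
from plant import robot
import cv2,numpy as np
for n in("scene","top"):
    f=robot.grab_frame(n); cv2.imwrite(f"pics/{n}0.png",f[:,:,::-1])
    p=robot.camera_params(n); print(n,p)
s=robot.state(); print(s, robot.tcp_to_grasp)
E
```

```text
pics
scene {'fx': 398.61246318020363, 'fy': 398.61246318020363, 'cx': 285.1377378365404, 'cy': 208.8032313318676, 'dist': array([-0.05478011,  0.        ,  0.        ,  0.        ,  0.        ]), 'xyz': array([-0.06010274,  0.5487813 ,  0.52939719]), 'rotation': array([[-0.4964817 ,  0.47213225, -0.72842093],
       [-0.86786376, -0.2527298 ,  0.42771503],
       [ 0.01784438,  0.84452281,  0.53522219]])}
top {'fx': 477.0148437910246, 'fy': 477.0148437910246, 'cx': 273.6321378913234, 'cy': 210.55465075776823, 'dist': array([-0.09474608,  0.        ,  0.        ,  0.        ,  0.        ]), 'xyz': array([0.34015188, 0.17047408, 1.16762853]), 'rotation': array([[ 0.00163298,  0.98306611, -0.18324396],
       [-0.99995332,  0.00335028,  0.00906246],
       [ 0.00952292,  0.18322061,  0.9830257 ]])}
{'time': 0.1, 'qpos': array([75.80837731, 18.43822419, -4.01397071, 83.16616727,  1.29584373,
       78.54170047, -3.25880916]), 'joint_vel': array([ 0.00803868, -0.12725177, -0.03789223, -0.14960356, -0.0755992 ,
        0.05141559, -0.01383861]), 'effort': array([-4.32763554e-04, -4.92569089e+01, -4.05860329e-01, -3.13399172e+01,
       -6.40833378e-02,  3.94726137e-02,  8.80627249e-05]), 'tcp_pos': array([ 0.16803133, -0.62740096,  0.2215473 ]), 'tool_rot': array([[ 9.65921019e-01,  2.58836363e-01, -5.68193391e-04],
       [ 2.58836960e-01, -9.65919583e-01,  1.66948574e-03],
       [-1.16705507e-04, -1.75966081e-03, -9.99998445e-01]]), 'ft_force': array([-0.51717962, -0.2345877 ,  0.19388317]), 'torque': array([ 0.06648352,  0.03845391, -0.04417441]), 'grip_force': 0.0, 'gripper_width': 0.08709738784377373} 0.0187
```

View pics/scene0.png

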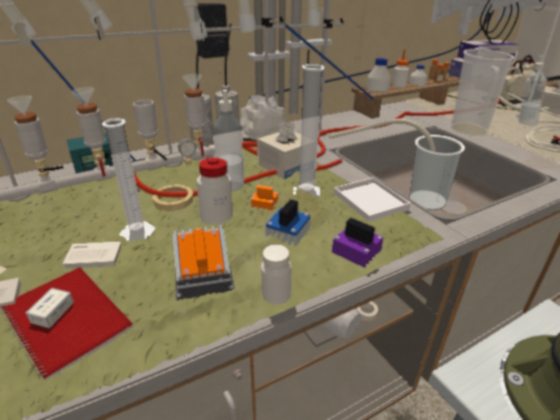

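View pics/top0.png

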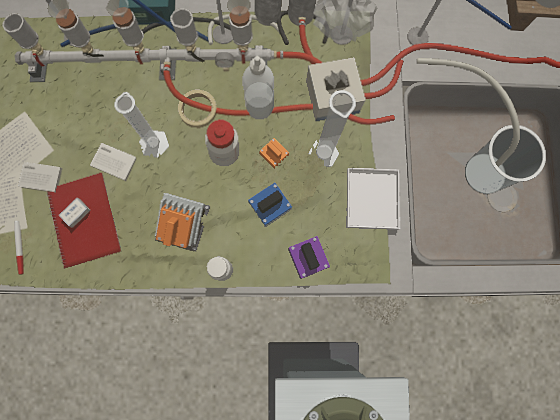

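```bash
cat > h.py <<'E'
from plant import robot
import cv2,numpy as np
P={n:robot.camera_params(n) for n in("scene","top")}
def K(p): return np.array([[p["fx"],0,p["cx"]],[0,p["fy"],p["cy"]],[0,0,1]])
def ray(n,uv):
    p=P[n]; q=cv2.undistortPoints(np.array(uv,float).reshape(-1,1,2),K(p),p["dist"])[:,0]
    d=np.c_[q[:,0],-q[:,1],-np.ones(len(q))]@p["rotation"].T
    return p["xyz"],d
def plane(n,uv,z):
    o,d=ray(n,uv); return o+d*((z-o[2])/d[:,2])[:,None]
def tri(a,b):
    (o1,d1),(o2,d2)=ray("top",a),ray("scene",b); out=[]
    for u,v in zip(d1,d2):
        t=np.linalg.lstsq(np.c_[u,-v],o2-o1,rcond=None)[0]
        x,y=o1+t[0]*u,o2+t[1]*v; out.append(np.r_[(x+y)/2,np.linalg.norm(x-y)])
    return np.array(out)
def proj(n,X):
    p=P[n]; c=(np.atleast_2d(X)-p["xyz"])@p["rotation"]; c=c*[1,-1,-1]
    return cv2.projectPoints(c,np.zeros(3),np.zeros(3),K(p),p["dist"])[0][:,0]
E
python3 - <<'E'
import cv2
a=cv2.imread("pics/top0.png")[130:280,145:345]; cv2.imwrite("pics/topc.png",cv2.resize(a,None,fx=4,fy=4,interpolation=cv2.INTER_CUBIC))
a=cv2.imread("pics/scene0.png")[160:310,160:360]; cv2.imwrite("pics/scenec.png",cv2.resize(a,None,fx=4,fy=4,interpolation=cv2.INTER_CUBIC))
E
```

```text
(no output)
```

View pics/topc.png

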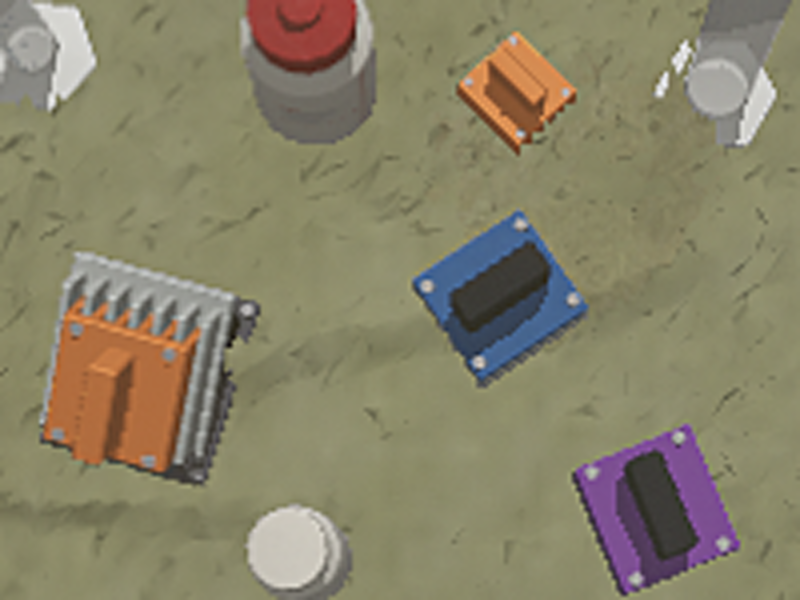

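View pics/scenec.png

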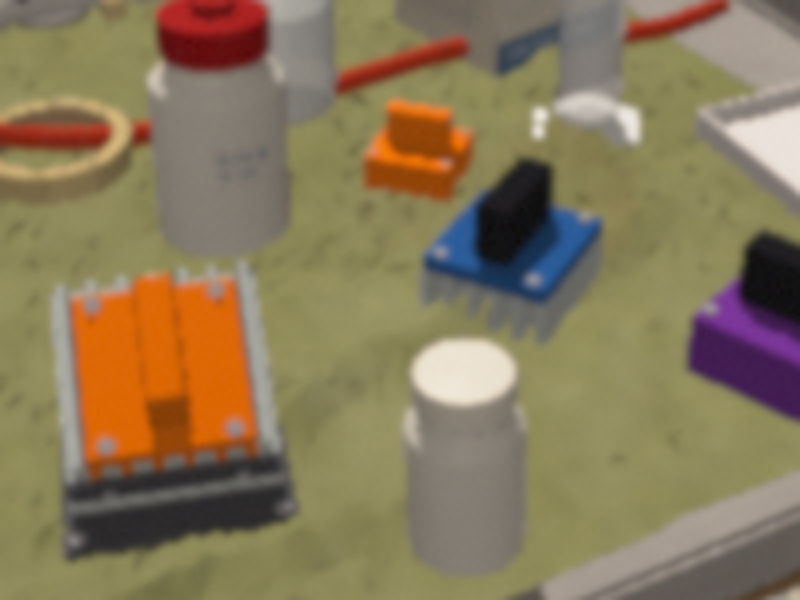

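Top view: the big orange comb sits in the station at about (175,222), 35 px wide, so it is the larger one and is the comb meant. The small orange one at (274,152) is a decoy. The blue block is at (270,203) and the purple decoy at (308,258). The tray is at (373,198), the white bottle at (218,268) and the red cap at (221,132). Cylinder feet are at (155,142) and (325,152).

```bash
python3 - <<'E'
from h import *
np.set_printoptions(precision=4,suppress=True)
ct=lambda a:(np.array(a)+.5)/4-.5+[145,130]
cs=lambda a:(np.array(a)+.5)/4-.5+[160,160]
c=tri(ct([(77,330),(169,355),(148,461),(57,433)]),cs([(92,305),(217,290),(236,428),(107,445)])); print("comb\n",c)
C=c[:,:3]; x=(C[0]+C[1]-C[2]-C[3]);x/=np.linalg.norm(x);y=C[0]+C[3]-C[1]-C[2];y/=np.linalg.norm(y);z=np.cross(x,y)
print("ctr",C.mean(0),"x",x,"y",y,"z",z,"tilt",np.degrees(np.arccos(z[2])),"yaw y",np.degrees(np.arctan2(-y[0],y[1])),"yaw x",np.degrees(np.arctan2(x[1],x[0])))
b=tri(ct([(427,286),(573,299),(479,362)]),cs([(441,252),(587,216),(534,279)])); print("block\n",b)
B=plane("top",ct([(427,286),(520,224),(573,299),(479,362)]),b[:,2].mean());print(B,B.mean(0))
img=cv2.cvtColor(cv2.imread("pics/top0.png"),cv2.COLOR_BGR2HSV)
def big(m):
    cs=cv2.findContours(m.astype(np.uint8),0,2)[0]; return max(cs,key=cv2.contourArea)
H,S,V=cv2.split(img)
m=(V>200)&(S<40); m[:,:340]=0; m[:160]=0;m[240:]=0;m[:,405:]=0
t=cv2.boxPoints(cv2.minAreaRect(big(m)));T=plane("top",t,.01);print("tray floor/px",t.tolist(),"\n",T,T.mean(0),[np.linalg.norm(T[i]-T[i-1]) for i in range(4)])
print("white",plane("top",ct([(288,547)]),.103),"red",plane("top",ct([(300,12)]),.150))
print("cyl feet",plane("top",[(155,142),(323,152)],.01),"tops",plane("top",[(125,102),(342,103)],.326))
print("cyl tri",tri([(125,102),(342,103)],[(116,123),(313,69)]))
E
```

```text
comb
 [[0.5358 0.4129 0.097  0.0024]
 [0.5212 0.3588 0.0963 0.0008]
 [0.4642 0.3749 0.0625 0.0008]
 [0.4803 0.429  0.0627 0.0006]]
ctr [0.5004 0.3939 0.0796] x [ 0.8308 -0.2376  0.5033] y [0.2723 0.9622 0.0064] z [-0.4858  0.1317  0.8641] tilt 30.22156015549307 yaw y -15.801955334334245 yaw x -15.963160428217346
block
 [[0.5736 0.2141 0.0393 0.0006]
 [0.5656 0.1257 0.0402 0.0001]
 [0.5273 0.1826 0.0396 0.0009]]
[[0.5734 0.2138 0.0397]
 [0.612  0.1578 0.0397]
 [0.5657 0.1257 0.0397]
 [0.527  0.1822 0.0397]] [0.5695 0.1699 0.0397]
tray floor/px [[348.0, 227.0], [348.0, 168.0], [396.0, 168.0], [396.0, 227.0]] 
 [[ 0.5154 -0.0234  0.01  ]
 [ 0.6658 -0.0276  0.01  ]
 [ 0.6667 -0.1503  0.01  ]
 [ 0.5156 -0.1431  0.01  ]] [ 0.5909 -0.0861  0.01  ] [np.float64(0.11971372845274497), np.float64(0.15044990667818448), np.float64(0.12265596506479254), np.float64(0.15133436843506037)]
white [[0.4118 0.2873 0.103 ]] red [[0.7074 0.2826 0.15  ]]
cyl feet [[0.7328 0.4628 0.01  ]
 [0.7074 0.0349 0.01  ]] tops [[0.7056 0.445  0.326 ]
 [0.7042 0.0338 0.326 ]]
cyl tri [[0.7351 0.4663 0.2569 0.0025]
 [0.7073 0.0329 0.3191 0.0003]]
```

```bash
cat >> h.py <<'E'
from scipy.spatial.transform import Rotation as Ro
np.set_printoptions(precision=4,suppress=True)
d2r=np.pi/180
def down(b): b*=d2r; return np.array([[-np.sin(b),np.cos(b),0],[np.cos(b),np.sin(b),0],[0,0,-1]]).T
def face(yaw,tilt=30):   # columns face axes
    return (Ro.from_euler('z',yaw,degrees=True)*Ro.from_euler('y',-tilt,degrees=True)).as_matrix()
def tool_on(F): return F@np.diag([-1,1,-1])
def delta(R,p,R0=None,p0=None):
    s=robot.state(); R0=s["tool_rot"] if R0 is None else R0; p0=s["tcp_pos"] if p0 is None else p0
    return np.round(np.r_[Ro.from_matrix(R0.T@R).as_rotvec(degrees=True)/8,R0.T@(np.array(p)-p0)/.04],3)
FO=np.array([.5198,.3886,.047]); F=face(-15.9)
E
python3 - <<'E'
from h import *
print(F)
w1=(down(10),[.5,-.2,.35]); w2=(tool_on(F),FO+F[:,2]*.17)
print(delta(*w1)); print(delta(*w2,*w1)); print(w2[1])
E
```

```text
[[ 0.8329  0.274  -0.4809]
 [-0.2373  0.9617  0.137 ]
 [ 0.5    -0.      0.866 ]]
[ -0.011  -0.009 -10.625  10.782  -8.178  -3.198]
[-2.096 -3.347 -7.821 15.334  1.131  3.894]
[0.4381 0.4119 0.1942]
```

>>> send_rows(
  commands=[0,0,-10.6,10.8,-8.2,-3.2,0,0,0,-10.6,10.8,-8.2,-3.2,0,0,0,-10.6,10.8,-8.2,-3.2,0,0,0,-10.6,10.8,-8.2,-3.2,0,0,0,-10.6,10.8,-8.2,-3.2,0,0,0,-10.6,10.8,-8.2,-3.2,0,0,0,-10.6,10.8,-8.2,-3.2,0,0,0,-10.6,10.8,-8.2,-3.2,0,0,0,-10.6,10.8,-8.2,-3.2,0,0,0,-10.6,10.8,-8.2,-3.2,0,0,0,-10.6,10.8,-8.2,-3.2,0],
)

```text
time: 1.48
tcp_pos: [0.5001, -0.1997, 0.3499]
tool_rot: [[-0.17, 0.985, -0.001], [0.985, 0.17, -0.0], [-0.0, -0.001, -1.0]]
ft_force: [0.0, -1.8, 0.1]
gripper_width: 0.0867
grip_force: 0.0
```

```bash
python3 - <<'E'
from h import *
s=robot.state();print(s["time"],s["qpos"],s["tcp_pos"]);print(delta(tool_on(F),FO+F[:,2]*.17))
E
```

```text
1.475 [ 49.539    4.7127 -32.6686  85.6522   2.5819  90.4442  26.7675] [ 0.5001 -0.1997  0.3499]
[-2.111 -3.349 -7.844 15.332  1.077  3.89 ]
```

>>> send_rows(
  commands=[-1.4,-2.2,-5.2,10.2,0.7,2.0,0,-1.4,-2.2,-5.2,10.2,0.7,2.0,0,-1.4,-2.2,-5.2,10.2,0.7,2.0,0,-1.4,-2.2,-5.2,10.2,0.7,2.0,0,-1.4,-2.2,-5.2,10.2,0.7,2.0,0,-1.4,-2.2,-5.2,10.2,0.7,2.0,0,-1.4,-2.2,-5.2,10.2,0.7,2.0,0,-1.4,-2.2,-5.2,10.2,0.7,2.0,0,-1.4,-2.2,-5.2,10.2,0.7,2.0,0],
)

```text
time: 2.6
tcp_pos: [0.4584, 0.2075, 0.2697]
tool_rot: [[-0.733, 0.606, 0.31], [0.589, 0.793, -0.157], [-0.341, 0.068, -0.938]]
ft_force: [0.4, -0.7, 0.8]
gripper_width: 0.0867
grip_force: 0.0
```

```bash
python3 - <<'E'
from h import *
s=robot.state();print(s["time"],s["qpos"],s["tcp_pos"]);print(delta(tool_on(F),FO+F[:,2]*.17))
E
```

```text
2.6 [ 12.7335 -10.5879 -47.167  108.0642  10.7112  69.6002  14.4064] [0.4584 0.2075 0.2697]
[-0.702 -1.147 -2.64   4.026  3.615  0.809]
```

>>> send_rows(
  commands=[-0.7,-1.15,-2.64,4.03,3.6,0.8,0,-0.7,-1.15,-2.64,4.03,3.6,0.8,0,-0.7,-1.15,-2.64,4.03,3.6,0.8,0,-0.7,-1.15,-2.64,4.03,3.6,0.8,0,-0.7,-1.15,-2.64,4.03,3.6,0.8,0,-0.7,-1.15,-2.64,4.03,3.6,0.8,0],
)

```text
time: 3.35
tcp_pos: [0.4398, 0.4091, 0.1951]
tool_rot: [[-0.831, 0.278, 0.482], [0.24, 0.96, -0.141], [-0.502, -0.001, -0.865]]
ft_force: [0.1, -0.3, 0.8]
gripper_width: 0.0872
grip_force: 0.0
```

```bash
python3 - <<'E'
from h import *
s=robot.state();print(s["time"],s["qpos"],s["tcp_pos"]);print(delta(tool_on(F),FO+F[:,2]*.17));print(delta(tool_on(F),FO+F[:,2]*.045-F[:,0]*.002))
E
```

```text
3.35 [ -5.0671  17.4168 -66.4384 104.1538  48.5145  73.854  -12.8783] [0.4398 0.4091 0.1951]
[-0.026  0.02  -0.024  0.064  0.054 -0.013]
[-0.026  0.02  -0.024  0.123  0.065  3.112]
```

>>> send_rows(
  commands=[0,0,0,0.1,0.06,1,0,0,0,0,0.12,0.06,2,0,0,0,0,0.12,0.06,2.8,0,0,0,0,0.12,0.06,3.1,0,0,0,0,0.12,0.06,3.1,0],
)

```text
time: 3.98
tcp_pos: [0.4958, 0.3965, 0.0865]
tool_rot: [[-0.83, 0.277, 0.483], [0.24, 0.961, -0.139], [-0.503, 0.0, -0.864]]
ft_force: [-0.5, 0.3, 0.7]
gripper_width: 0.087
grip_force: 0.0
```

>>> send_rows(
  commands=[0,0,0,0,0,0,255,0,0,0,0,0,0,255,0,0,0,0,0,0,255,0,0,0,0,0,0,255,0,0,0,0,0,0,255,0,0,0,0,0,0,255,0,0,0,0,0,0,255],
  grip_force=10,
)

```text
time: 4.85
tcp_pos: [0.4946, 0.3982, 0.0856]
tool_rot: [[-0.832, 0.275, 0.482], [0.238, 0.961, -0.137], [-0.501, 0.001, -0.865]]
ft_force: [-0.1, -1.1, 0.7]
gripper_width: 0.0249
grip_force: 0.0
```

```bash
python3 - <<'E'
from h import *
s=robot.state();print(s["time"],s["qpos"],s["tcp_pos"],s["torque"],s["grip_force"]);f=s["ft_force"];print(F.T@f, F.T@(s["tcp_pos"]-FO))
E
```

```text
4.85 [ -8.5381  27.7368 -58.6285 107.4638  60.2816  66.5589 -19.4459] [0.4946 0.3982 0.0856] [ 0.2876  0.4321 -0.0514] 0.0
[ 0.5224 -1.13    0.5302] [-0.004   0.0023  0.0469]
```

>>> send_rows(
  commands=[0,0,0,0,0,0,255,0,0,0,0,0,0,255,0,0,0,0,0,0,255,0,0,0,0,0,0,255],
)

```text
time: 5.35
tcp_pos: [0.4946, 0.398, 0.0856]
tool_rot: [[-0.832, 0.275, 0.482], [0.238, 0.961, -0.138], [-0.502, 0.0, -0.865]]
ft_force: [-0.2, -0.6, -0.6]
gripper_width: 0.0177
grip_force: 10.0
```

```bash
python3 - <<'E'
from h import *
s=robot.state();print(s["time"],s["tcp_pos"],s["torque"],s["grip_force"],s["gripper_width"]);f=s["ft_force"];print(F.T@f, F.T@(s["tcp_pos"]-FO))
E
```

```text
5.35 [0.4946 0.398  0.0856] [ 0.0149  0.4896 -0.1016] 9.995902411756106 0.017734521685539517
[-0.3142 -0.6429 -0.4678] [-0.0039  0.0021  0.0469]
```

>>> send_rows(
  commands=[0,0,0,0,0,0,255,0,0,0,0,0.05,0,255,0,0,0,0,0.1,0,255,0,0,0,0,0.1,0,255],
  grip_force=25,
)

```text
time: 5.85
tcp_pos: [0.4949, 0.399, 0.0857]
tool_rot: [[-0.831, 0.278, 0.481], [0.238, 0.96, -0.145], [-0.502, -0.006, -0.865]]
ft_force: [-6.9, -8.7, 8.1]
gripper_width: 0.0182
grip_force: 25.0
```

```bash
cat > st.py <<'E'
from h import *
s=robot.state();print(s["time"],s["tcp_pos"],s["torque"],s["grip_force"],s["gripper_width"]);f=s["ft_force"];print("Fface",F.T@f,"pface",F.T@(s["tcp_pos"]-FO)*1000)
print("rot err deg",Ro.from_matrix(tool_on(F).T@s["tool_rot"]).as_rotvec(degrees=True))
E
python3 st.py
```

```text
5.85 [0.4949 0.399  0.0857] [-1.5868  0.9787 -0.9591] 25.021457227121573 0.018214215184090117
Fface [  0.3576 -10.2802   9.1426] pface [-3.865   3.2243 46.9154]
rot err deg [ 0.4083 -0.1649  0.0731]
```

>>> send_rows(
  commands=[0,0,0,0,-0.05,0,255,0,0,0,0,-0.1,0,255,0,0,0,0,-0.15,0,255,0,0,0,0,-0.2,0,255,0,0,0,0,-0.2,0,255],
)

```text
time: 6.48
tcp_pos: [0.4936, 0.395, 0.0858]
tool_rot: [[-0.832, 0.274, 0.483], [0.238, 0.962, -0.136], [-0.501, 0.002, -0.865]]
ft_force: [2.2, 2.1, -1.6]
gripper_width: 0.0178
grip_force: 25.0
```

```bash
python3 st.py
```

```text
6.475 [0.4936 0.395  0.0858] [0.7562 0.2944 0.3495] 24.999664763454348 0.017756825755301377
Fface [ 0.5477  2.5947 -2.195 ] pface [-3.9113 -0.9941 47.0667]
rot err deg [-0.1106 -0.0923  0.0633]
```

>>> send_rows(
  commands=[0,0,0,0,0.075,0,255,0,0,0,0,0.075,0,255,0,0,0,0,0.075,-0.25,255,0,0,0,0,0.075,-0.6,255,0,0,0,0,0.075,-1.1,255,0,0,0,0,0.075,-1.7,255,0,0,0,0,0.075,-2.4,255,0,0,0,0,0.075,-3,255,0,0,0,0,0.075,-3,255],
)

```text
time: 7.6
tcp_pos: [0.4355, 0.4157, 0.1921]
tool_rot: [[-0.831, 0.273, 0.485], [0.238, 0.962, -0.134], [-0.503, 0.004, -0.864]]
ft_force: [0.0, 1.1, -2.1]
gripper_width: 0.0178
grip_force: 25.0
```

```bash
python3 st.py; python3 - <<'E'
from h import *
print(robot.state()["qpos"])
f=robot.grab_frame("scene"); cv2.imwrite("pics/s1.png",f[:,:,::-1])
f=robot.grab_frame("top"); cv2.imwrite("pics/t1.png",f[:,:,::-1])
m=(down(0),[.50,.2,.31]);w=(down(0),[.591,-.086,.20])
print(delta(*m));print(delta(*w,*m))
E
```

```text
7.6 [0.4355 0.4157 0.1921] [0.2596 0.6533 0.0035] 24.992330947425216 0.017823335319682585
Fface [-1.2719  1.0436 -1.6855] pface [ -4.0637   3.0136 169.8845]
rot err deg [-0.2603 -0.2213  0.0516]
[ -5.8649  17.8908 -66.5385 104.2716  49.0988  73.7582 -13.8327]
[ 2.432  3.221  9.025 -4.101 -4.687 -1.106]
[ 0.     0.     0.    -7.15   2.275  2.75 ]
```

View pics/s1.png

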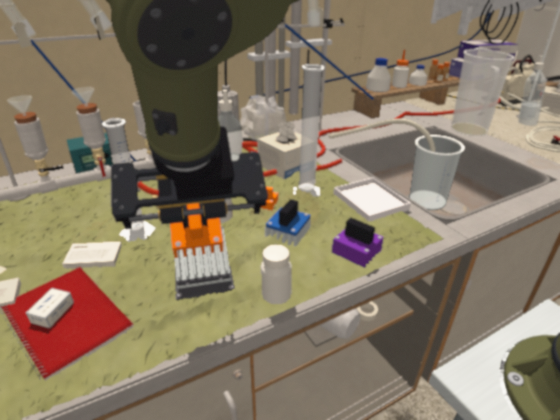

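Comb is held clear above the station at about (200,238). Now to the tray.

>>> send_rows(
  commands=[0,0,0,-1,-0.3,-1.4,255,1.2,1.6,4.5,-2,-2.3,-1.2,255,2.4,3.2,9,-4.1,-4.7,-1.1,255,2.4,3.2,9,-4.1,-4.7,-1.1,255,2.4,3.2,9,-4.1,-4.7,-1.1,255,2.4,3.2,9,-4.1,-4.7,-1.1,255,2.4,3.2,9,-4.1,-4.7,-1.1,255,2.4,3.2,9,-4.1,-4.7,-1.1,255,2.4,3.2,9,-4.1,-4.7,-1.1,255,2.4,3.2,9,-4.1,-4.7,-1.1,255,2.4,3.2,9,-4.1,-4.7,-1.1,255],
)

```text
time: 9.07
tcp_pos: [0.4996, 0.1997, 0.3091]
tool_rot: [[-0.006, 1.0, 0.003], [1.0, 0.006, -0.001], [-0.001, 0.003, -1.0]]
ft_force: [-0.5, -0.0, -2.1]
gripper_width: 0.0179
grip_force: 25.0
```

```bash
python3 - <<'E'
from h import *
s=robot.state();print(s["time"],s["qpos"],s["tcp_pos"],s["gripper_width"])
print(delta(down(0),[.591,-.086,.18]))
E
```

```text
9.075 [ 28.8798   7.8924 -58.4447  89.6642   6.8705  86.0817 -29.442 ] [0.4996 0.1997 0.3091] 0.017868365596253388
[ 0.023  0.007  0.042 -7.152  2.232  3.24 ]
```

>>> send_rows(
  commands=[0,0,0,-7.1,2.2,3.2,255,0,0,0,-7.1,2.2,3.2,255,0,0,0,-7.1,2.2,3.2,255,0,0,0,-7.1,2.2,3.2,255,0,0,0,-7.1,2.2,3.2,255,0,0,0,-7.1,2.2,3.2,255,0,0,0,-7.1,2.2,3.2,255,0,0,0,-7.1,2.2,3.2,255],
)

```text
time: 10.07
tcp_pos: [0.59, -0.081, 0.1831]
tool_rot: [[-0.008, 1.0, 0.005], [1.0, 0.008, 0.0], [0.0, 0.005, -1.0]]
ft_force: [0.3, 0.2, -0.9]
gripper_width: 0.0178
grip_force: 25.0
```

```bash
python3 - <<'E'
from h import *
f=robot.grab_frame("scene"); cv2.imwrite("pics/s2.png",f[:,:,::-1])
f=robot.grab_frame("top"); cv2.imwrite("pics/t2.png",f[:,:,::-1])
s=robot.state();print(s["time"],s["qpos"],s["tcp_pos"],s["ft_force"])
print(delta(down(0),[.591,-.084,.056]))
E
```

```text
10.175 [ 44.1778  18.5286 -46.9902  93.2565  14.0254  74.0007  -4.6778] [ 0.5901 -0.0814  0.1832] [-0.2359  0.1487 -1.9764]
[ 0.04   0.004  0.059 -0.064  0.004  3.181]
```

View pics/s2.png

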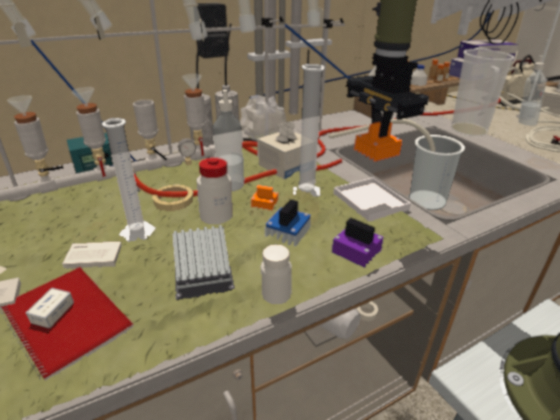

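>>> send_rows(
  commands=[0,0,0,-0.06,0,1,255,0,0,0,-0.06,0,2,255,0,0,0,-0.06,0,2.7,255,0,0,0,-0.06,0,3,255,0,0,0,-0.06,0,3.1,255,0,0,0,-0.06,0,3.15,255,0,0,0,-0.06,0,3.15,255],
)

```text
time: 11.05
tcp_pos: [0.5911, -0.0862, 0.0571]
tool_rot: [[-0.005, 1.0, 0.006], [1.0, 0.005, -0.001], [-0.001, 0.006, -1.0]]
ft_force: [0.9, 0.4, -1.4]
gripper_width: 0.0175
grip_force: 25.0
```

>>> send_rows(
  commands=[0,0,0,0,0,0.05,255,0,0,0,0,0,0.1,255,0,0,0,0,0,0.1,255],
)

```text
time: 11.42
tcp_pos: [0.5916, -0.0862, 0.0563]
tool_rot: [[-0.005, 1.0, 0.006], [1.0, 0.005, -0.002], [-0.002, 0.006, -1.0]]
ft_force: [-5.9, -0.7, 19.3]
gripper_width: 0.0179
grip_force: 25.0
```

>>> send_rows(
  commands=[0,0,0,0,0,-0.1,100,0,0,0,0,0,-0.1,100,0,0,0,0,0,-0.1,100,0,0,0,0,0,-0.1,100,0,0,0,0,0,-0.1,100,0,0,0,0,0,-0.1,100,0,0,0,0,0,-1,100,0,0,0,0,0,-2.5,100,0,0,0,0,0,-4,100,0,0,0,0,0,-4,100],
)

```text
time: 12.68
tcp_pos: [0.5929, -0.0858, 0.2178]
tool_rot: [[-0.005, 1.0, 0.014], [1.0, 0.005, -0.002], [-0.002, 0.014, -1.0]]
ft_force: [-0.9, 0.2, -0.9]
gripper_width: 0.0527
grip_force: 0.0
```

```bash
python3 - <<'E'
from h import *
f=robot.grab_frame("scene"); cv2.imwrite("pics/s3.png",f[:,:,::-1])
f=robot.grab_frame("top"); cv2.imwrite("pics/t3.png",f[:,:,::-1])
s=robot.state();print(s["time"],s["qpos"],s["tcp_pos"],s["ft_force"],s["gripper_width"])
print(delta(down(34.5),[.5695,.170,.17]))
E
```

```text
12.775 [ 44.9521  17.4637 -47.4052  90.9409  13.159   77.0812  -3.764 ] [ 0.5898 -0.0862  0.2125] [-0.1847  0.6392 -0.6533] 0.052734047983103695
[ 0.033  0.017 -4.279  6.408 -0.484  1.054]
```

View pics/s3.png

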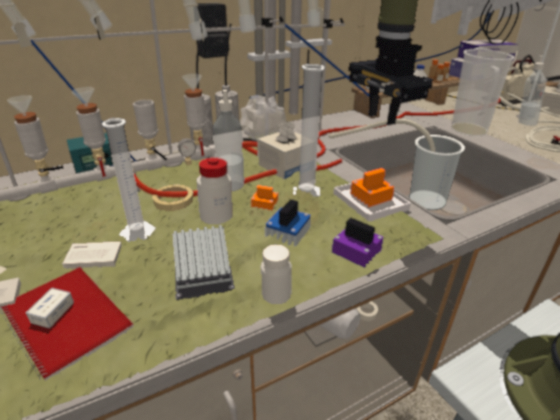

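Comb stands flat in the tray at (372,190), and the station is clear at (203,262). I'll detour around the tall cylinder to reach the blue block, and measure the bare fins from the same pictures.

```bash
python3 - <<'E'
from h import *
w=(down(20),[.48,.03,.21]);b=(down(34.5),[.5695,.170,.14]); print(delta(*w));print(delta(*b,*w))
# fin direction from line segments, top view, on fin-top plane
im=cv2.imread("pics/t3.png",0)[185:260,145:220]; im=cv2.resize(im,None,fx=4,fy=4,interpolation=cv2.INTER_CUBIC)
L=cv2.createLineSegmentDetector().detect(im)[0][:,0]
def onface(n,uv,h):
    o,d=ray(n,uv); z=F[:,2]; t=((FO+h*z-o)@z)/(d@z); return (o+d*t[:,None]-FO)@F*1000
for l in L:
    q=(l.reshape(2,2)+.5)/4-.5+[145,185]; a,b2=onface("top",q,.028)
    v=b2-a; n=np.linalg.norm(v)
    if n>35: print(a[:2],b2[:2],"len %.0f ang %.2f"%(n,np.degrees(np.arctan2(v[1],v[0]))))
E
```

```text
[ 0.034  0.013 -2.467  2.917 -2.733  0.045]
[ 0.     0.    -1.812  2.524  3.3    1.75 ]
[ -8.4189 -56.7402] [ 75.5648 -56.1269] len 84 ang 0.42
[-36.5024  23.7311] [54.7417 24.1692] len 91 ang 0.28
[-36.0977  37.9756] [55.3397 38.1183] len 91 ang 0.09
[-35.3512 -46.0874] [ 55.6925 -45.768 ] len 91 ang 0.20
[-36.5895 -18.4619] [ 51.2324 -17.5586] len 88 ang 0.59
[-34.4294  -4.3155] [49.4172 -3.7168] len 84 ang 0.41
[-7.3882  9.9579] [50.6349 10.1737] len 58 ang 0.21
[-35.7202 -32.3503] [ 53.2009 -31.4332] len 89 ang 0.59
```

>>> send_rows(
  commands=[0,0,-1,1,-1.6,0,100,0,0,-2.5,2.9,-2.7,0,100,0,0,-2.5,2.9,-2.7,0,100,0,0,-2.5,2.9,-2.7,0,100,0,0,-2.5,2.9,-2.7,0,100,0,0,-2.5,2.9,-2.7,0,100],
)

```text
time: 13.52
tcp_pos: [0.4813, 0.0281, 0.2111]
tool_rot: [[-0.344, 0.939, 0.003], [0.939, 0.344, 0.001], [-0.0, 0.003, -1.0]]
ft_force: [0.8, 0.1, 0.3]
gripper_width: 0.0525
grip_force: 0.0
```

```bash
cat >> h.py <<'E'
FO=FO+F@[.0065,.0011,.0004]; F=face(-15.6)
E
python3 - <<'E'
from h import *
print(FO,delta(down(34.5),[.5695,.170,.14]))
E
```

```text
[0.5253 0.3882 0.0506] [ 0.023  0.004 -1.794  2.571  3.285  1.786]
```

>>> send_rows(
  commands=[0,0,-1.8,2.6,3.3,0.5,100,0,0,-1.8,2.6,3.3,1,100,0,0,-1.8,2.6,3.3,1.5,100,0,0,-1.8,2.6,3.3,1.8,100,0,0,-1.8,2.6,3.3,1.8,100,0,0,-1.8,2.6,3.3,1.8,100],
)

```text
time: 14.28
tcp_pos: [0.5701, 0.1708, 0.1408]
tool_rot: [[-0.566, 0.824, 0.005], [0.824, 0.566, -0.001], [-0.004, 0.004, -1.0]]
ft_force: [-0.4, -0.1, -0.2]
gripper_width: 0.053
grip_force: 0.0
```

```bash
python3 - <<'E'
from h import *
s=robot.state();print(s["time"],s["tcp_pos"],s["ft_force"])
f=robot.grab_frame("scene"); cv2.imwrite("pics/s4.png",cv2.resize(f[120:270,200:400,::-1],None,fx=3,fy=3))
print(delta(down(34.5),[.5700,.172,.0465]))
E
```

```text
14.275 [0.5701 0.1708 0.1408] [-0.3801 -0.1328 -0.2319]
[0.032 0.032 0.    0.037 0.002 2.368]
```

View pics/s4.png

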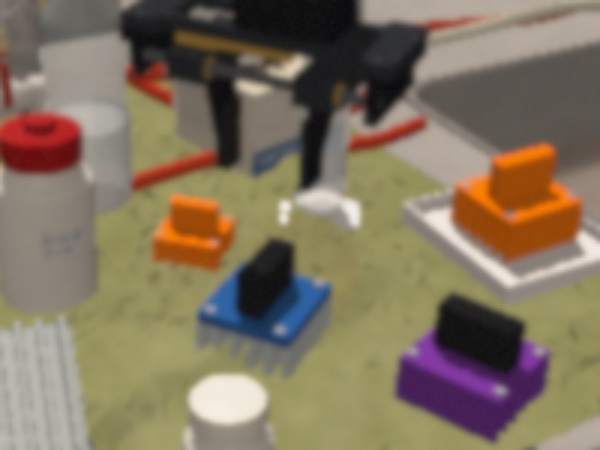

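Fingers are open above the blue block's rib, and nothing is in the way.

>>> send_rows(
  commands=[0.03,0.03,0,0.04,0,1,100,0.03,0.03,0,0.04,0,1.8,100,0.03,0.03,0,0.04,0,2.2,100,0.03,0.03,0,0.04,0,2.36,100,0.03,0.03,0,0.04,0,2.36,100,0.03,0.03,0,0.04,0,2.36,255,0.03,0.03,0,0.04,0,2.36,255,0.03,0.03,0,0.04,0,2.36,255,0.03,0.03,0,0.04,0,2.36,255,0.03,0.03,0,0.04,0,2.36,255,0.03,0.03,0,0.04,0,2.36,255],
  grip_force=15,
)

```text
time: 15.7
tcp_pos: [0.5684, 0.1736, 0.0456]
tool_rot: [[-0.569, 0.823, -0.003], [0.823, 0.569, 0.0], [0.001, -0.002, -1.0]]
ft_force: [-2.2, -2.6, 3.9]
gripper_width: 0.0217
grip_force: 15.0
```

>>> send_rows(
  commands=[0,0,0,0,0,0,255,0,0,0,0,0,0,255,0,0,0,0,0,0,255],
  grip_force=45,
)

```text
time: 16.08
tcp_pos: [0.5684, 0.1736, 0.0457]
tool_rot: [[-0.569, 0.822, -0.002], [0.822, 0.569, 0.0], [0.001, -0.002, -1.0]]
ft_force: [-3.5, -2.8, 4.9]
gripper_width: 0.0217
grip_force: 45.0
```

```bash
python3 st.py
```

```text
16.075 [0.5684 0.1736 0.0457] [-0.5966  0.7083 -0.0469] 44.99615184031427 0.02168633729332546
Fface [ 0.2479 -3.668   5.5499] pface [  83.4216 -195.0563  -53.8703]
rot err deg [10.4746 28.8975 38.792 ]
```

>>> send_rows(
  commands=[0,0,0,0,0,-0.5,255,0,0,0,0,0,-1.5,255,0,0,0,0,0,-3,255,0,0,0,0,0,-4.5,255,0,0,0,0,0,-5,255,0,0,0,0,0,-5,255],
)

```text
time: 16.82
tcp_pos: [0.5695, 0.1742, 0.2462]
tool_rot: [[-0.569, 0.822, 0.0], [0.822, 0.569, 0.001], [0.001, 0.001, -1.0]]
ft_force: [-0.2, -0.5, -4.6]
gripper_width: 0.0216
grip_force: 45.0
```

```bash
python3 st.py; python3 - <<'E'
from h import *
print(robot.state()["qpos"],delta(tool_on(F),FO+F@[-.004,0,.166]))
E
```

```text
16.825 [0.5695 0.1742 0.2462] [-0.0069 -0.1499 -0.005 ] 44.996350379660726 0.021646890962743272
Fface [-2.2947 -0.5588 -3.973 ] pface [ 184.4968 -194.1979  119.3834]
rot err deg [10.3196 28.8037 38.8122]
[ 29.1967  20.8939 -61.4213  87.7082  18.3698  82.2901   1.5931] [-1.29  -3.6   -4.852  6.689  0.753  1.353]
```

>>> send_rows(
  commands=[-0.4,-1.2,-1.6,2.4,0.3,0,255,-0.9,-2.4,-3.2,4.6,0.5,0.5,255,-1.3,-3.6,-4.85,6.7,0.75,1.35,255,-1.3,-3.6,-4.85,6.7,0.75,1.35,255,-1.3,-3.6,-4.85,6.7,0.75,1.35,255,-1.3,-3.6,-4.85,6.7,0.75,1.35,255,-1.3,-3.6,-4.85,6.7,0.75,1.35,255,-1.3,-3.6,-4.85,6.7,0.75,1.35,255,-1.3,-3.6,-4.85,6.7,0.75,1.35,255,-1.3,-3.6,-4.85,6.7,0.75,1.35,255],
)

```text
time: 18.08
tcp_pos: [0.4419, 0.4107, 0.1922]
tool_rot: [[-0.834, 0.271, 0.48], [0.235, 0.963, -0.134], [-0.499, 0.001, -0.867]]
ft_force: [-0.4, -0.8, -4.1]
gripper_width: 0.0217
grip_force: 45.0
```

```bash
python3 st.py; python3 - <<'E'
from h import *
print(robot.state()["qpos"],delta(tool_on(F),FO+F@[-.004,0,.09]))
E
```

```text
18.075 [0.4419 0.4107 0.1922] [ 0.4127  0.8808 -0.0236] 44.99630372039974 0.021657065645376974
Fface [-2.1876 -0.9087 -3.4758] pface [ -4.0685  -0.7454 165.8019]
rot err deg [0.0199 0.0905 0.1116]
[ -4.4532  18.0316 -67.0548 104.2028  49.0145  73.5347 -12.7133] [-0.002 -0.011 -0.014 -0.005  0.019  1.895]
```

>>> send_rows(
  commands=[0,0,0,0,0.02,1,255,0,0,0,0,0.02,1.7,255,0,0,0,0,0.02,2.1,255,0,0,0,0,0.02,2.1,255,0,0,0,0,0.02,2.1,255],
)

```text
time: 18.7
tcp_pos: [0.4815, 0.402, 0.1204]
tool_rot: [[-0.835, 0.268, 0.481], [0.233, 0.963, -0.132], [-0.499, 0.002, -0.867]]
ft_force: [-0.2, -0.1, -4.4]
gripper_width: 0.0221
grip_force: 45.0
```

```bash
python3 st.py; python3 - <<'E'
from h import *
f=robot.grab_frame("scene"); cv2.imwrite("pics/s5.png",cv2.resize(f[160:310,130:330,::-1],None,fx=4,fy=4,interpolation=cv2.INTER_CUBIC))
E
```

```text
18.7 [0.4815 0.402  0.1204] [0.4055 0.8838 0.0532] 44.9964081030339 0.022054478826451805
Fface [-2.3372 -0.1103 -3.7166] pface [-4.9397  1.5398 83.3978]
rot err deg [-0.1332  0.0662  0.0093]
```

View pics/s5.png

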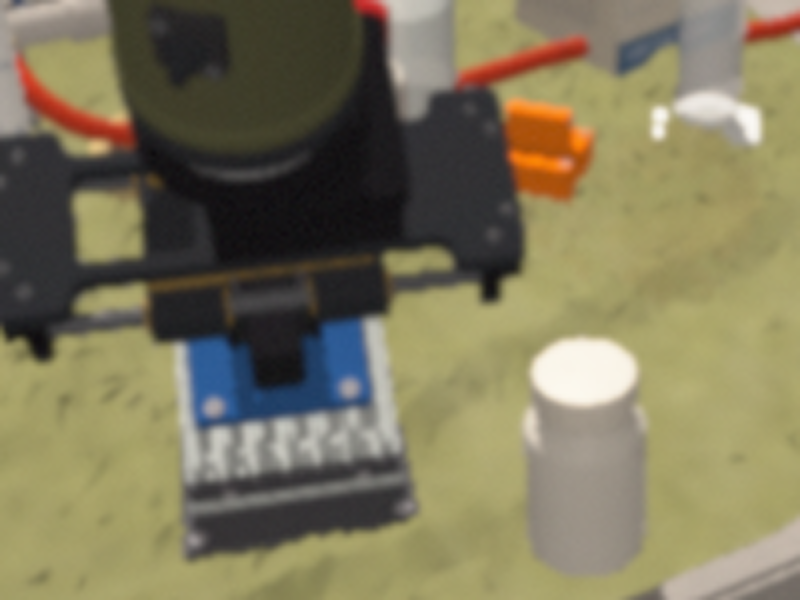

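>>> send_rows(
  commands=[0,0,0,0,0,0,255,0,0,0,0,0,0,255],
)

```text
time: 19.0
tcp_pos: [0.4817, 0.4012, 0.1199]
tool_rot: [[-0.834, 0.269, 0.481], [0.233, 0.963, -0.133], [-0.499, 0.001, -0.866]]
ft_force: [-0.3, 0.4, -4.6]
gripper_width: 0.0213
grip_force: 45.0
```

```bash
python3 st.py
```

```text
19.0 [0.4817 0.4012 0.1199] [0.4069 0.9437 0.0028] 44.99632668681443 0.021337629901068047
Fface [-2.6899  0.3206 -3.7713] pface [-4.8105  0.8299 82.7531]
rot err deg [-0.0603  0.0483  0.0113]
```

>>> send_rows(
  commands=[0,0,0,-0.02,-0.02,0.1,255,0,0,0,-0.02,-0.02,0.2,255,0,0,0,-0.02,-0.02,0.3,255,0,0,0,-0.02,-0.02,0.4,255,0,0,0,-0.02,-0.02,0.4,255],
)

```text
time: 19.62
tcp_pos: [0.4899, 0.3973, 0.1052]
tool_rot: [[-0.835, 0.269, 0.48], [0.233, 0.963, -0.135], [-0.498, -0.0, -0.867]]
ft_force: [0.3, 0.7, -4.8]
gripper_width: 0.0215
grip_force: 45.0
```

```bash
python3 st.py
```

```text
19.625 [0.4899 0.3973 0.1052] [ 0.4192  0.9638 -0.0288] 44.9963962007314 0.021541412346942315
Fface [-2.2503  0.7571 -4.1962] pface [-4.3961 -0.6863 65.5374]
rot err deg [0.0332 0.1182 0.0095]
```

Fins have entered with no extra force; now going home.

>>> send_rows(
  commands=[0,0,0,0,0.015,0.12,255,0,0,0,0,0.015,0.24,255,0,0,0,0,0.015,0.36,255,0,0,0,0,0.015,0.44,255,0,0,0,0,0.015,0.48,255,0,0,0,0,0.015,0.48,255],
)

```text
time: 20.38
tcp_pos: [0.4993, 0.3957, 0.089]
tool_rot: [[-0.835, 0.269, 0.48], [0.233, 0.963, -0.134], [-0.499, 0.0, -0.867]]
ft_force: [0.3, -0.1, -4.3]
gripper_width: 0.0219
grip_force: 45.0
```

```bash
python3 st.py
```

```text
20.375 [0.4993 0.3957 0.089 ] [ 0.3904  1.0269 -0.0249] 44.996419390663505 0.02186062361136056
Fface [-1.8924 -0.0363 -3.832 ] pface [-4.3016  0.2482 46.8052]
rot err deg [-0.0084  0.0939  0.0086]
```

>>> send_rows(
  commands=[0,0,0,0,0,0.03,255,0,0,0,0,0,0.06,255,0,0,0,0,0,0.09,255,0,0,0,0,0,0.09,255],
)

```text
time: 20.88
tcp_pos: [0.5, 0.3959, 0.088]
tool_rot: [[-0.834, 0.269, 0.482], [0.233, 0.963, -0.135], [-0.5, -0.0, -0.866]]
ft_force: [-7.6, -4.3, 8.7]
gripper_width: 0.0216
grip_force: 45.0
```

```bash
python3 st.py
```

```text
20.875 [0.5    0.3959 0.088 ] [-0.6425  1.3022 -0.7339] 45.00499997287989 0.02162318924597324
Fface [-0.9948 -6.1486 10.6627] pface [-4.2498  0.6604 45.6285]
rot err deg [ 0.0017 -0.0172 -0.0193]
```

```bash
python3 - <<'E'
from h import *
f=robot.grab_frame("scene"); cv2.imwrite("pics/s6.png",cv2.resize(f[160:310,130:330,::-1],None,fx=4,fy=4,interpolation=cv2.INTER_CUBIC))
H,S,V=cv2.split(cv2.cvtColor(f,cv2.COLOR_RGB2HSV)); m=(H>100)&(H<125)&(S>120)&(V>60); m[:,:160]=0;m[:,260:]=0;m[:200]=0;m[300:]=0
v,u=np.nonzero(m)
o,d=ray("scene",np.c_[u,v]); z=F[:,2]; t=((FO+.04*z-o)@z)/(d@z); q=(o+d*t[:,None]-FO)@F*1000
print(len(u),np.percentile(q[:,0],[0,2,5]),np.percentile(q[:,1],[0,1,99,100]))
E
```

```text
581 [-44.537  -43.8147 -43.0042] [-35.2952 -34.8305  35.7249  36.1984]
```

View pics/s6.png

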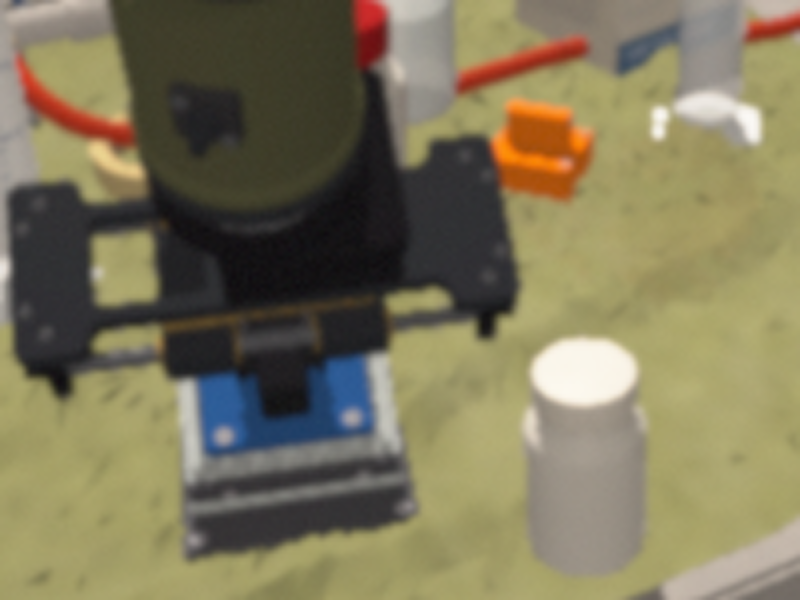

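The block is seated: its low plate edge is at x ≈ -44 mm, so the block is about -4 mm along the fins and centred in y. Releasing.

>>> send_rows(
  commands=[0,0,0,0,0,-0.05,255,0,0,0,0,-0.015,-0.05,100,0,0,0,0,-0.015,-0.05,100,0,0,0,0,-0.015,-0.05,100,0,0,0,0,-0.015,-0.05,100,0,0,0,0,-0.015,-0.05,100,0,0,0,0,-0.015,-0.05,100,0,0,0,0,0,-0.6,100,0,0,0,0,0,-1.5,100,0,0,0,0,0,-2.8,100,0,0,0,0,0,-4,100,0,0,0,0,0,-4,100],
)

```text
time: 22.42
tcp_pos: [0.4217, 0.421, 0.2299]
tool_rot: [[-0.833, 0.264, 0.486], [0.231, 0.965, -0.126], [-0.502, 0.007, -0.865]]
ft_force: [0.5, 0.5, -0.5]
gripper_width: 0.0528
grip_force: 0.0
```

>>> send_rows(
  commands=[0,0,0,0,-1,-1,100,0,0,0,0,-3,-2,100,0,0,0,0,-5,-2,100,0,0,0,0,-5,-2,100,0,0,0,0,-5,-2,100,0,0,0,0,-5,-2,100],
)

```text
time: 23.18
tcp_pos: [0.3516, 0.2806, 0.2912]
tool_rot: [[-0.823, 0.279, 0.494], [0.232, 0.96, -0.156], [-0.518, -0.014, -0.855]]
ft_force: [0.2, -1.2, -0.2]
gripper_width: 0.053
grip_force: 0.0
```

```bash
python3 st.py; python3 - <<'E'
from h import *
for n in("scene","top"):
    f=robot.grab_frame(n); cv2.imwrite(f"pics/{n}7.png",f[:,:,::-1])
    H,S,V=cv2.split(cv2.cvtColor(f,cv2.COLOR_RGB2HSV)); m=(H>100)&(H<125)&(S>120)&(V>60)
    if n=="scene": m[:,:160]=0;m[:,260:]=0;m[:200]=0;m[300:]=0
    else: m[:,:145]=0;m[:,225:]=0;m[:185]=0;m[265:]=0
    v,u=np.nonzero(m)
    o,d=ray(n,np.c_[u,v]); z=F[:,2]; t=((FO+.04*z-o)@z)/(d@z); q=(o+d*t[:,None]-FO)@F*1000
    print(n,len(u),np.percentile(q[:,0],[0,1,99,100]),np.percentile(q[:,1],[0,1,99,100]))
    mo=(H>3)&(H<18)&(S>180)&(V>120); 
    if n=="scene": mo[:,:335]=0;mo[:,410:]=0;mo[:160]=0;mo[220:]=0
    else: mo[:,:345]=0;mo[:,400:]=0;mo[:165]=0;mo[235:]=0
    v,u=np.nonzero(mo); P0=plane(n,np.c_[u,v],.05); print("comb",len(u),P0.min(0),P0.max(0))
E
```

```text
23.175 [0.3516 0.2806 0.2912] [0.246  0.4694 0.0296] 0.0 0.05304592925251447
Fface [ 0.3709 -1.1056 -0.4136] pface [   0.4754 -150.2948  277.5377]
rot err deg [ 0.9797 -1.2122  0.1325]
scene 1172 [-49.4734 -48.7585  26.6961  28.1764] [-35.3152 -34.7891  35.864   36.3603]
comb 995 [ 0.5131 -0.1678  0.05  ] [ 0.7404 -0.0122  0.05  ]
top 308 [-44.7577 -44.332   35.4127  35.7749] [-39.0501 -38.4069  33.3332  33.5132]
comb 1 [ 0.5557 -0.127   0.05  ] [ 0.5557 -0.127   0.05  ]
```

```bash
python3 -c "
from plant import robot
print(robot.job_done())"
```

```text
the job is handed in; nothing more can be done
None
```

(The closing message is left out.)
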